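Step the slide carrier under the pointer, then hold the inspection mirror on its marker

ROBOT

A 6-joint arm with a two-finger parallel gripper is mounted at the origin on the work surface. World frame = base frame: x ahead of the robot, y to its left, z up, the work surface at z = 0. Lengths are in m, angles in rad, forces in N, time in s.
With the tool pointing down it reaches from about 0.325 to 0.85 m from the base axis. Payload 15.5 kg.
Tool frame: the origin (TCP) lies at the very end of the fingers, on their centre line; the grasp point (between the pads) lies 19 mm behind it; z points along the fingers, y is the line along which they close (so a half turn about z gives the same grasp; the last joint's range is limited). The gripper opens to 91 mm and grips with 3 to 60 N. Pads are 32 mm wide; open, the fingers measure 118 mm over their backs; the gripper's body (76 mm by 178 mm) begins 60 mm behind the grasp point.
Start: joints at [-1.262, 0.494, 1.345, -0, 1.302, -0.096], TCP at [0.246, -0.575, 0.214] pointing down, gripper open.
Joint ranges: [-2.91, 2.91], [-0.82, 2.16], [0.22, 2.67], [-1.22, 4.37], [0.12, 2.79], [-3.08, 3.08]. Speed limits (rad/s): [1.89, 1.89, 2.57, 3.01, 3.01, 3.01].

INTERFACE

Orientations are given as a unit quaternion [x, y, z, w].
In Python, from plant import arm, eyes gives the robot as it stands.
- The arm moves only by the shell command python3 -m crank 'ROWS'. ROWS is text: rows parted by semicolons, each of 5 numbers parted by spaces: the shift along the tool's x, y, z in cm, then the turn about the tool's z in rad, then the gripper command: -1 is shut, 1 is fully open, values between are in proportion. In form: dx dy dz yaw hand; .... A call has 1 to 20 rows; each row shifts and turns the commanded pose from where the row before left it, along the tool's axes as they then stand; what a row does not reach is not made up. A row lasts 1/8 s, in which the tool goes at most 62.5 mm and 10.7 degrees, less where a joint would pass 70% of its speed; a pose out of reach is approached as far as the arm can. A call is refused whole if a number of a shift passes 6.25 or a number of a turn 0.188, either way. A call with a gripper value outside its range is refused whole. The fingers move at their own pace and stop on an object; the grip force is fixed at half the most. Time passes only in rows, so rows that do not move let the fingers close. It gives the time, the measured TCP pose, the force, the opening and the grip force at its end, in the units of the state.
- arm.observe(): the state, without advancing time (a new reading comes with each control period).
- eyes.grab_frame(name): name is "scene" or "top"; returns (picture, depth): 420x560x3 uint8, red, green, blue; 420x560 float32, m along the optical axis (not along the pixel's ray), 0 where there is no reading.
- eyes.camera_info(name): a dict with "fx", "fy", "cx", "cy" (pixels), "distortion" ([k1, k2, p1, p2, k3] as OpenCV has them; the pictures are not rectified), "pose" (4x4, takes a point from camera to world coordinates). Camera axes: x right, y down, z forward; pixel columns grow to the right and rows downward; lengths in m; the calibration is good to about 2 mm. A picture is of the moment at which its call begins. camera_info takes no time and is no camera call.
- arm.close_job(): hands the job in; it is judged then, once.
The state is a dict: "time_s": time; "q": joint angles; "qd": joint speeds; "tau": joint torques, N m; "position": TCP position; "orientation": TCP orientation; "ft_force": force on the tool from outside, world axes, zero at the start; "ft_torque": the same for the moment, N m; "opening": finger opening in m; "grasp_force": force on a finger pad.
Only numpy, scipy, OpenCV 4.12 (cv2) and the standard library are available. Lean on these libraries where they do the work, as an engineer would, in place of code of your own. Each camera call takes 0.05 s, during which the arm holds its last target. There are 200 camera calls.

TASK

Slide the x-y carrier until its small well is centred under the pointer tip and pause there for about a second, then slide it on until the large well is centred under the tip, pause for about a second again, and leave it there. Then swing the spring-loaded inspection mirror (its upright pin is the handle), keeping off the glass, until the fixed camera that looks into it has the marker plate on the carrier in the middle of its view. Finish while still holding the mirror steady at that angle (it springs back if let go), and leave the bottle, tip box and tape roll where they are.

Things in the scene. Friction and masses are not known exactly. Their poses are not given: they have to be found in the camera images.
- stage: Fixed dark steel base of the x-y stage, 240 (x) x 190 (y) x 12 mm. Origin: centre of its underside, on the table; its x and y axes are the two slide directions. The base does not move.
- carrier: Aluminium carrier plate on the stage, 190 (x) x 120 (y) x 12 mm, top surface 46 mm above the table. It slides freely (about 1.5 N friction per axis, stays where it is left) +-50 mm along the stage's x and +-40 mm along its y, and never turns. Its frame is parallel to the stage's; origin: on the table plane below the plate centre. It carries the knob, two wells in a white insert, and the marker plate.
- knob (a point): Top centre of the carrier's round black upright knob: 22 mm diameter, 36 mm tall (its underside is 90 mm and its top 126 mm above the table), on a 12 mm stem. On the carrier's centre line, 78 mm from the carrier centre towards the robot (-x). Take it from above to slide the carrier.
- small_well (a point): Centre of the small round dark well on the carrier, 12 mm in diameter, steel-rimmed, at carrier x +50, y +25 mm, 50 mm above the table.
- large_well (a point): Centre of the large round dark well on the carrier, 24 mm in diameter, steel-rimmed, at carrier x +10, y -20 mm, 50 mm above the table.
- pointer_tip (a point): Lower end of the fixed steel pointer needle, 56 mm above the table (6 mm over the wells). It hangs from a 10 mm bar at 104 mm height that comes in from a 116 mm tall post, 160 mm to the left (+y) of the tip. The pointer does not move; each episode it stands elsewhere.
- marker (a point): Centre of the marker plate: an upright white plate 50 mm wide, 44 mm tall, 4 mm thick, with a dark ring and cross, fixed on the right (-y) edge of the carrier (carrier x +30, y -52 mm), centre 72 mm above the table, facing right and a little towards the robot. It moves with the carrier.
- mirror_unit: Fixed dark steel rail 280 x 60 x 12 mm carrying the mirror and, beyond it, a small black camera. Origin: on the table below the mirror pivot; its x axis points from the pivot to the camera. It does not move during the job.
- pivot (a point): Centre of the mirror's reflecting face, 72 mm above the table; the mirror turns about the vertical line through it.
- lens (a point): Front of the camera lens, 130 mm from the pivot, 72 mm above the table; the camera looks level and straight at the pivot. Behind the lens (away from the mirror) is a 44 mm wide black housing, top 94 mm above the table.
- mirror_glass: The mirror glass, 60 x 60 mm, upright in a black 66 mm frame whose top is 105 mm above the table. Origin: centre of the reflecting face (on the pivot axis); its x axis is the outward normal of the reflecting face. It must not be touched.
- pin_top (a point): Top centre of the mirror's upright steel pin: 12 mm in diameter, top 125 mm above the table, standing free from 46 mm up, at the end of a lever 80 mm straight behind the reflecting face (from the pivot, opposite to the face normal). Push or grip the pin to turn the mirror; it travels on a circle of radius 80 mm about the pivot.
- mirror (a joint): Mirror angle: 0 at the rest stop, growing anticlockwise seen from above, up to 1.5 rad. At 0 the face normal lies 0.26 rad clockwise of the direction pivot-to-camera; at value q it lies q - 0.26 rad anticlockwise of it. A spring always drives it back to 0, with about 2.4 N at the pin near rest, rising to about 4.7 N at full travel.
- sightline: Not a visible part: the camera's line of sight after reflection. Origin at the pivot point on the mirror face; its x axis is the reflected central ray, level, so it turns twice as far as the mirror (angle 2q - 0.52 rad from the pivot-to-camera direction, anticlockwise). The marker is in the middle of the view when it lies on this x axis, that is when the mirror normal halves the angle between the directions pivot-to-lens and pivot-to-marker.
- bottle: Bystander: closed glass bottle with blue cap, 60 mm diameter, 130 mm tall, loose. Origin: centre of its underside.
- tip_box: Bystander: blue plastic pipette-tip box, 90 x 120 x 55 mm, loose. Origin: centre of its underside.
- tape_roll: Bystander: white roll of tape lying flat, 70 mm outer and 44 mm inner diameter, 19 mm high, loose. Origin: centre of its underside.
Not all that is in view belongs to the job. There is more than one size of the part that bears pointer_tip; the job needs the largest.

How it is judged:
On the way, in this order (a step that is already met when the one before it is completed fails the run):
1. the small well rests centred under the pointer tip (within 5 mm) for 0.5 s (horizontal distance between small_well and pointer_tip below 0.005 m and linear speed of carrier below 0.02 m/s), for 0.5 s.
2. the large well rests centred under the pointer tip (within 5 mm) for 0.5 s (horizontal distance between large_well and pointer_tip below 0.005 m and linear speed of carrier below 0.02 m/s), for 0.5 s.
At the end, for the whole second after the job is handed in: Large well within 6 mm of straight below the pointer tip, carrier at rest; the reflected line of sight passes within 20 mm sideways of the marker plate's centre; the fingers still hold or push the mirror (over 0.5 N) and it is steady (under 0.08 rad/s) (horizontal distance between large_well and pointer_tip below 0.006 m and linear speed of carrier below 0.02 m/s and y of marker in the frame of sightline between -0.02 and 0.02 m and x of marker in the frame of sightline above 0.05 m and contact force between the fingers and mirror above 0.5 N and velocity of joint mirror between -0.08 and 0.08 rad/s); the arm keeps its last pose, push and grip.
It fails at once if the mirror glass is touched (contact force between any of the arm, the fingers and mirror_glass above 0.5 N).
It fails at once if the bottle is shifted over 20 mm or tipped (distance of bottle from where it was at the start of the episode above 0.02 m or angle between bottle's own z axis and vertical above 0.3 rad).
It fails at once if the tip box is shifted over 20 mm or tipped (distance of tip_box from where it was at the start of the episode above 0.02 m or angle between tip_box's own z axis and vertical above 0.3 rad).
It fails at once if the tape roll is shifted over 20 mm or tipped (distance of tape_roll from where it was at the start of the episode above 0.02 m or angle between tape_roll's own z axis and vertical above 0.3 rad).
It also fails if it takes over 51 s, if anything falls off the work surface, if the arm or the gripper's body presses on something with over 40 N, if the wrist force passes 120 N, or if a joint passes its speed limit or range.

## Working session

There is one attempt and no reset: what is moved stays moved. The work goes in short steps, Python scripts to look and compute and a shell command to move; the robot and the scene stay as the last step left them, time stands still between calls to the robot, and variables do not carry over. Pictures are saved under pics/ and viewed, at most 10 in all, crops included, and the job is handed in when it is done.

```bash
mkdir -p pics; ls; cat > h.py <<'E'
import numpy as np, cv2
from plant import arm, eyes
def grab(n):
    p,d=eyes.grab_frame(n); return p,d,eyes.camera_info(n)
def ray(ci,u,v):
    K=np.array([[ci['fx'],0,ci['cx']],[0,ci['fy'],ci['cy']],[0,0,1.]])
    q=cv2.undistortPoints(np.array([[[u,v]]],float),K,np.array(ci['distortion'],float))[0,0]
    T=np.array(ci['pose']); return T[:3,3],T[:3,:3]@np.array([q[0],q[1],1.])
def plane(ci,u,v,z):
    o,d=ray(ci,u,v); return o+d*(z-o[2])/d[2]
def proj(ci,P):
    T=np.linalg.inv(np.array(ci['pose'])); K=np.array([[ci['fx'],0,ci['cx']],[0,ci['fy'],ci['cy']],[0,0,1.]])
    return cv2.projectPoints(np.atleast_2d(np.array(P,float)),cv2.Rodrigues(T[:3,:3])[0],T[:3,3],K,np.array(ci['distortion'],float))[0][:,0]
E
python3 - <<'E'
from h import *
for n in("top","scene"):
    p,d,c=grab(n); np.savez(f'{n}0.npz',p=p,d=d); cv2.imwrite(f'pics/{n}0.png',cv2.resize(p[:,:,::-1],(800,600),interpolation=cv2.INTER_CUBIC)); print(np.round(c['pose'],3),c['fx'])
print(arm.observe())
E
```

```text
pics
[[ 0.026 -0.998  0.056  0.533]
 [-1.    -0.027 -0.014  0.019]
 [ 0.016 -0.056 -0.998  1.259]
 [ 0.     0.     0.     1.   ]] 430.6281496498578
[[-0.411  0.583 -0.701  1.434]
 [ 0.912  0.277 -0.304  0.385]
 [ 0.016 -0.764 -0.645  0.916]
 [ 0.     0.     0.     1.   ]] 511.699086369913
{'time_s': 0.1, 'q': array([-1.26251154e+00,  4.94144710e-01,  1.34605242e+00,  2.44011199e-05,
        1.30243139e+00, -9.54978465e-02]), 'qd': array([ 4.60500663e-04, -1.53605022e-03, -3.25410094e-03, -2.08769707e-03,
       -1.43717759e-03,  8.66382269e-05]), 'tau': array([ 2.56337349e-03, -8.80235839e+01, -3.82544518e+01,  7.07960268e-02,
        4.82719671e-02,  8.98244423e-06]), 'position': array([ 0.24547962, -0.57443666,  0.21338882]), 'orientation': array([ 9.79689597e-01,  2.00519387e-01, -4.33051277e-05, -5.16253476e-04]), 'ft_force': array([ 0.3145539 ,  0.10701901, -0.34188091]), 'ft_torque': array([ 0.01128781,  0.0089771 , -0.00363166]), 'grasp_force': 0.0, 'opening': 0.09103025733455836}
```

View pics/top0.png

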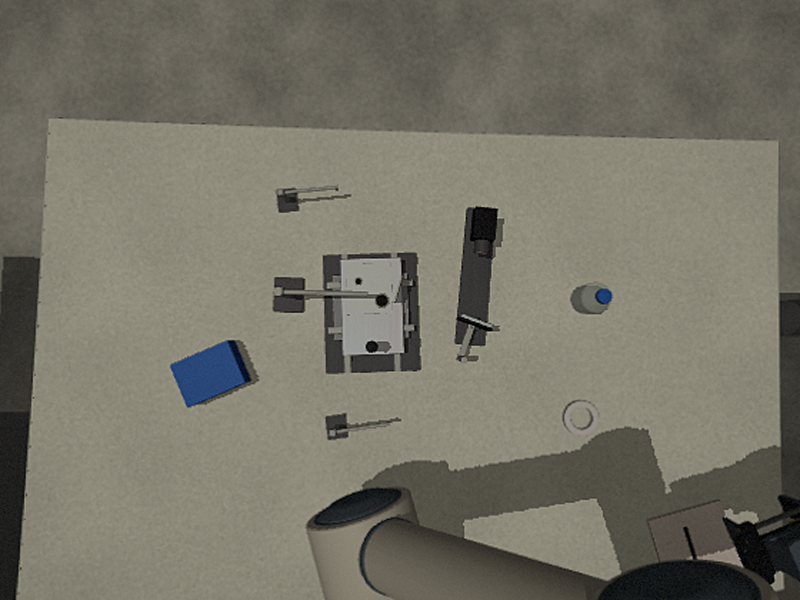

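View pics/scene0.png

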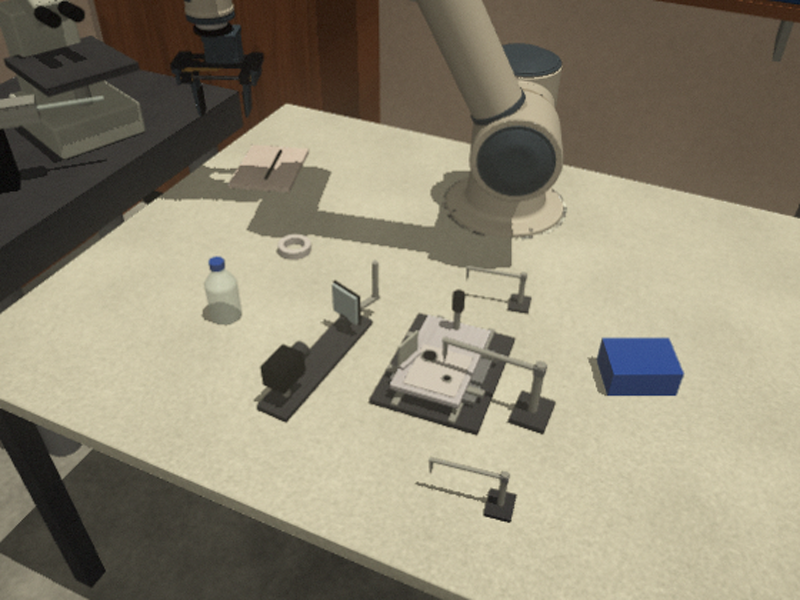

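The pointers are at (310,195), (330,293) and (360,425) in the top view. The middle one has the longest bar and biggest foot and stands over the carrier, so it fits "largest". I'll confirm it in enlarged crops.

```bash
python3 - <<'E'
from h import *
a=np.load('top0.npz')['p'][130:265,185:365,::-1]; cv2.imwrite('pics/topc.png',cv2.resize(a,None,fx=4.4,fy=4.4,interpolation=cv2.INTER_CUBIC))
a=np.load('scene0.npz')['p'][175:310,225:395,::-1]; cv2.imwrite('pics/scenec.png',cv2.resize(a,None,fx=4.4,fy=4.4,interpolation=cv2.INTER_CUBIC))
E
```

```text
(no output)
```

View pics/topc.png

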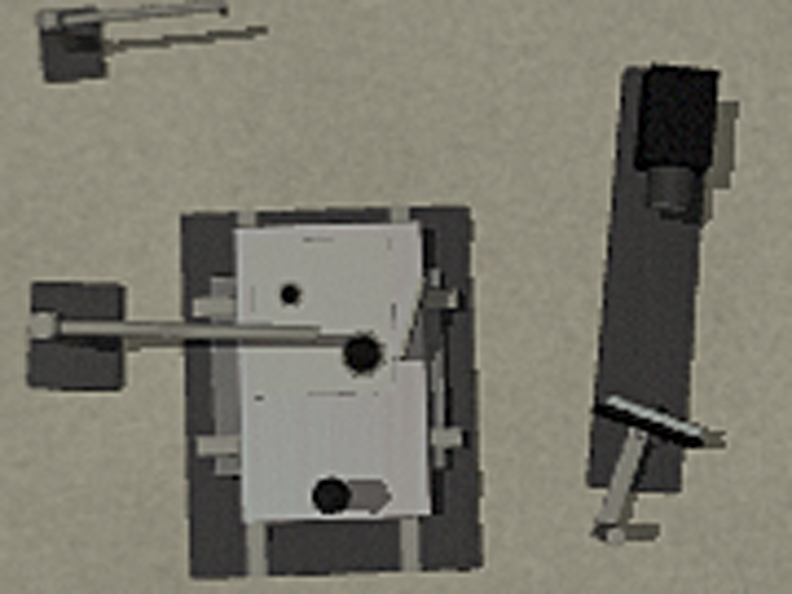

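View pics/scenec.png

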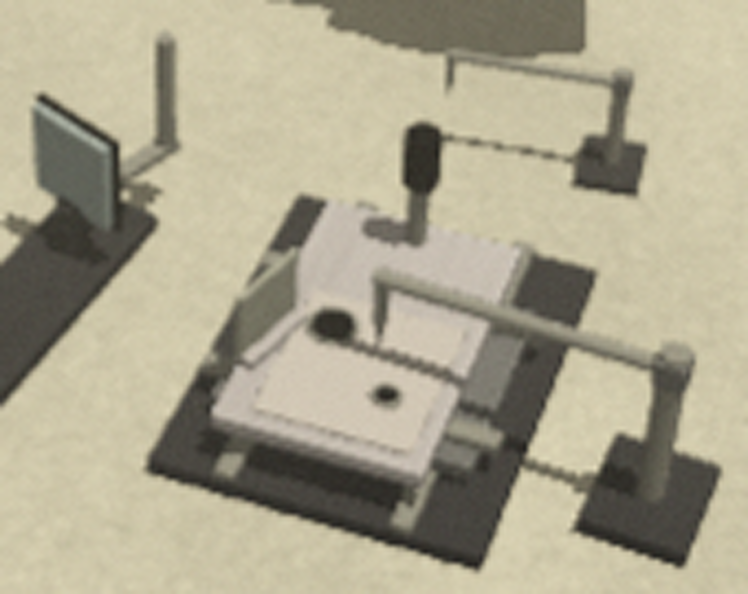

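The crops confirm it: the middle pointer (foot at crop (75,335) in the top view, tip at (380,340) in the scene crop) is the largest and hangs over the white insert. Now I'll work out positions.

```bash
cat > m.py <<'E'
from h import *
def U(c,off): return (np.array(c)+.5)/4.4-.5+np.array(off)
def dark(p,c,r,t):
    g=p.max(2).astype(float); u,v=np.round(c).astype(int); s=g[v-r:v+r+1,u-r:u+r+1]
    w=np.clip(t-s,0,None); yy,xx=np.mgrid[v-r:v+r+1,u-r:u+r+1]; return np.array([(w*xx).sum(),(w*yy).sum()])/w.sum()
def fit(A,B): # 2D rigid B=R A+t
    a=A-A.mean(0);b=B-B.mean(0);th=np.arctan2((a[:,0]*b[:,1]-a[:,1]*b[:,0]).sum(),(a*b).sum())
    R=np.array([[np.cos(th),-np.sin(th)],[np.sin(th),np.cos(th)]]); t=B.mean(0)-R@A.mean(0); return th,t,np.linalg.norm(A@R.T+t-B,axis=1)
E
python3 - <<'E'
from m import *
pt=np.load('top0.npz')['p'];ps=np.load('scene0.npz')['p'];ct=eyes.camera_info('top');cs=eyes.camera_info('scene')
ot,os_=(185,130),(225,175)
np.set_printoptions(precision=4,suppress=True)
k=dark(pt,U((331,495),ot),5,70); s=dark(pt,U((290,294),ot),4,90); L=dark(pt,U((362,354),ot),5,70)
P={n:plane(ct,*q,z)[:2] for n,q,z in(('knob',k,.126),('s',s,.05),('L',L,.05))};print('top',P)
A=np.array([[-.078,0],[.05,.025],[.01,-.02]]);print(fit(A,np.array(list(P.values()))))
s2=dark(ps,U((386,394),os_),3,110);L2=dark(ps,U((333,325),os_),5,90)
print('scene s',plane(cs,*s2,.05),'L',plane(cs,*L2,.05),'tip',plane(cs,*U((380,342),os_),.056),'knobtop',plane(cs,*U((423,128),os_),.126),'pin',plane(cs,*U((166,38),os_),.125),'post',plane(cs,*U((676,355),os_),.116))
print('top barend',plane(ct,*U((320,333),ot),.109),'post',plane(ct,*U((44,325),ot),.116),'pin',plane(ct,*U((612,535),ot),.125))
print('rail',[plane(ct,*U(c,ot),.012)[:2] for c in((588,487),(680,492),(700,220),(607,250),(624,68))])
print('stage',[plane(ct,*U(c,ot),.012)[:2] for c in((181,214),(470,207),(483,569),(190,578))])
print('camhousing',[plane(ct,*U(c,ot),.094)[:2] for c in((641,66),(719,70),(710,172),(635,167))])
print('mirror frame',[plane(ct,*U(c,ot),.105)[:2] for c in((596,408),(700,445),(610,396),(708,432))])
E
```

```text
top {'knob': array([0.5038, 0.0703]), 's': array([0.6293, 0.1041]), 'L': array([0.5927, 0.0569])}
(np.float64(0.07111443675527225), array([0.5814, 0.0759]), array([0.0002, 0.0003, 0.0002]))
scene s [0.6271 0.1058 0.05  ] L [0.5901 0.0595 0.05  ] tip [0.5972 0.0898 0.056 ] knobtop [0.4958 0.071  0.126 ] pin [ 0.4808 -0.097   0.125 ] post [0.6002 0.25   0.116 ]
top barend [0.6015 0.0807 0.109 ] post [0.6015 0.2461 0.116 ] pin [ 0.4846 -0.0977  0.125 ]
rail [array([ 0.5107, -0.0929]), array([ 0.509 , -0.1535]), array([ 0.689 , -0.1633]), array([ 0.6674, -0.1021]), array([ 0.7891, -0.1108])]
stage [array([0.6835, 0.1797]), array([ 0.6935, -0.0108]), array([ 0.4555, -0.0253]), array([0.445 , 0.1657])]
camhousing [array([ 0.7738, -0.1128]), array([ 0.7726, -0.1613]), array([ 0.7087, -0.157 ]), array([ 0.7106, -0.1104])]
mirror frame [array([ 0.5605, -0.0884]), array([ 0.5396, -0.1522]), array([ 0.568 , -0.0968]), array([ 0.5477, -0.157 ])]
```

```bash
python3 -m crank '0 0 0 0.168 0.2; 0 0 0 0.168 0.2; 2.1 -4.4 0 0 0.2; 2.1 -4.4 0 0 0.2; 2.1 -4.4 0 0 0.2; 2.1 -4.4 0 0 0.2; 2.1 -4.4 0 0 0.2; 2.1 -4.4 0 0 0.2; 2.1 -4.4 0 0 0.2; 2.1 -4.4 0 0 0.2; 2.1 -4.4 0 0 0.2; 2.1 -4.4 0 0 0.2; 2.1 -4.4 0 0 0.2; 2.1 -4.4 0 0 0.2; 2.1 -4.4 0 0 0.2; 2.1 -4.4 0 0 0.2; 0 0 0 0 0.2'
cat > rel.py <<'E'
import sys
from h import *
from scipy.spatial.transform import Rotation as R
s=arm.observe(); M=R.from_quat(s['orientation']).as_matrix()
print('t',s['time_s'],'pos',s['position'].round(4),'xang',np.arctan2(M[1,0],M[0,0]).round(4),'tilt',M[:,2].round(3),'open',round(s['opening'],4),'F',s['ft_force'].round(1),s['grasp_force'])
if len(sys.argv)>3: print('tool cm',(100*M.T@(np.array(sys.argv[1:4],float)-s['position'])).round(2))
E
python3 rel.py .5035 .0705 .098
```

```text
time_s: 2.22
position: [0.4978, 0.0623, 0.2136]
orientation: [0.999, 0.036, 0.0, -0.0]
ft_force: [-0.5, -0.1, 1.0]
opening: 0.055
grasp_force: 0.0
t 2.225 pos [0.4978 0.0623 0.2136] xang 0.0712 tilt [-0.  0. -1.] open 0.055 F [-0.5 -0.1  1. ] 0.0
tool cm [ 0.63 -0.77 11.56]
```

```bash
python3 -m crank '0.6 -0.8 1.5 0 0.2; 0 0 3.5 0 0.2; 0 0 3.5 0 0.2; 0 0 2 0 0.2; 0 0 1 0 0.2; 0 0 0 0 -1; 0 0 0 0 -1; 0 0 0 0 -1; 0 0 0 0 -1'
python3 - <<'E'
from m import *
for n,b in(("top",(130,185)),("scene",(175,225))):
    p,d,c=grab(n); np.savez(f'{n}1.npz',p=p,d=d)
    a=p[b[0]:b[0]+135,b[1]:b[1]+90,::-1]; globals()[n]=cv2.resize(a if n=='top' else p[200:335,285:375,::-1],None,fx=4.4,fy=4.4,interpolation=cv2.INTER_CUBIC)
cv2.imwrite('pics/g1.png',np.hstack([top,scene]))
E
python3 rel.py
```

```text
time_s: 3.35
position: [0.503, 0.0682, 0.0995]
orientation: [0.999, 0.034, 0.001, -0.0]
ft_force: [-0.7, 1.2, 5.3]
opening: 0.0211
grasp_force: 30.0
t 3.45 pos [0.503  0.0682 0.0994] xang 0.0678 tilt [ 0.001  0.    -1.   ] open 0.0212 F [-0.9  1.5  8.9] 30.00128746032715
```

View pics/g1.png

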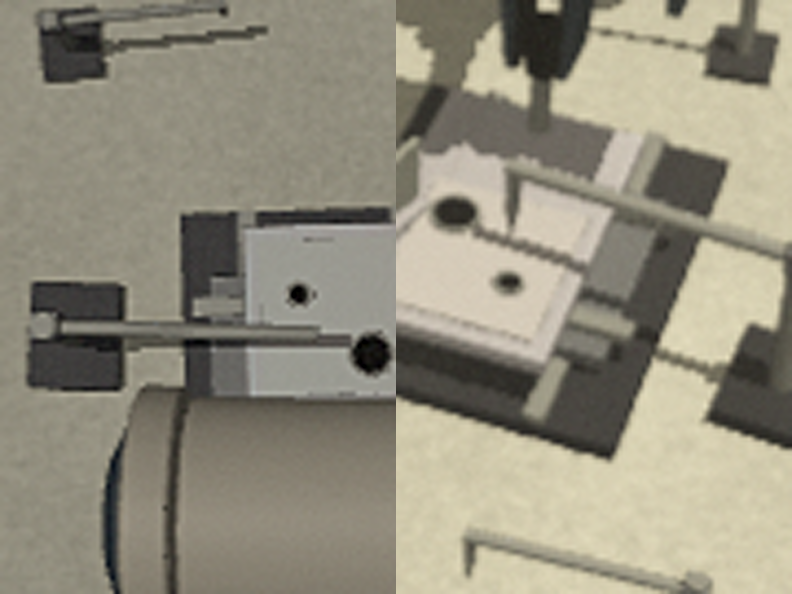

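Knob gripped. In the scene half of the picture, the tip is at about (514,232), the small well at (508,282) and the large well at (455,212). Next I'll compute the shifts.

```bash
cat > w.py <<'E'
import sys
from m import *
from scipy.spatial.transform import Rotation as R
np.set_printoptions(precision=4,suppress=True)
def run(tag,gs,gt,new=True,tip=None):
    st=arm.observe(); M=R.from_quat(st['orientation']).as_matrix()[:2,:2]
    ps=np.load(f'scene{tag}.npz')['p'];pt=np.load(f'top{tag}.npz')['p'];cs=eyes.camera_info('scene');ct=eyes.camera_info('top')
    for n in gs:
        s=plane(cs,*dark(ps,gs[n],*((3,110) if n=='s' else (5,90))),.05)[:2]
        t=plane(ct,*dark(pt,gt[n],*((4,90) if n=='s' else (5,70))),.05)[:2]
        tip_s=plane(cs,*(tip or (311.5,252.6)),.056)[:2]
        print(n,'scene',s,'top',t,'diff',s-t,'tool shift cm via scene',100*M.T@(tip_s-s),'via top tip(.600,.0865)',100*M.T@(np.array([.6,.0865])-t))
E
python3 - <<'E'
from w import *
run(1,{'s':((508-396)/4.4+285,282/4.4+200),'L':((455-396)/4.4+285,212/4.4+200)},{'s':(299/4.4+185,294/4.4+130),'L':(371/4.4+185,354/4.4+130)})
E
```

```text
s scene [0.6273 0.1007] top [0.6297 0.0986] diff [-0.0024  0.0021] tool shift cm via scene [-3.0405  0.7401] via top tip(.600,.0865) [-3.0436  1.0012]
L scene [0.5902 0.0532] top [0.5926 0.0512] diff [-0.0025  0.0019] tool shift cm via scene [ 0.9828 -3.7496] via top tip(.600,.0865) [ 0.9727 -3.4714]
```

```bash
python3 -m crank '-0.8 0.2 0 0 -1; -0.8 0.2 0 0 -1; -0.8 0.2 0 0 -1; -0.64 0.27 0 0 -1; 0 0 0 0 -1; 0 0 0 0 -1; 0 0 0 0 -1'
python3 - <<'E'
from m import *
for n in("top","scene"):
    p,d,c=grab(n); np.savez(f'{n}2.npz',p=p,d=d)
    x0,y0=(230,175) if n=='top' else (285,225); globals()[n]=cv2.resize(p[y0:y0+60,x0:x0+50,::-1],None,fx=8,fy=8,interpolation=cv2.INTER_CUBIC)
cv2.imwrite('pics/g2.png',np.hstack([top,scene]))
E
python3 rel.py
```

```text
time_s: 4.32
position: [0.4727, 0.0571, 0.0994]
orientation: [0.999, 0.034, 0.0, 0.0]
ft_force: [-1.3, -1.9, 10.7]
opening: 0.0214
grasp_force: 30.0
t 4.425 pos [0.4727 0.0571 0.0994] xang 0.0679 tilt [ 0.001 -0.    -1.   ] open 0.0214 F [-0.7 -1.4 11. ] 30.001931190490723
```

View pics/g2.png

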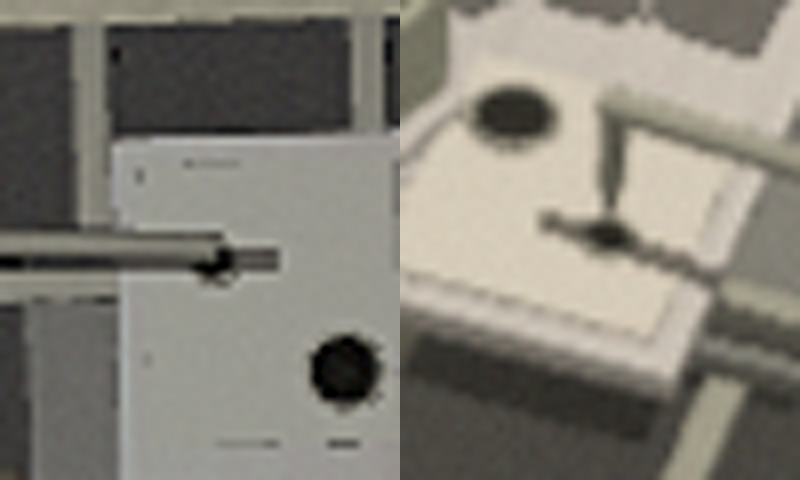

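```bash
python3 - <<'E'
from w import *
cs=eyes.camera_info('scene');ct=eyes.camera_info('top')
pt=np.load('top2.npz')['p'];ps=np.load('scene2.npz')['p']
Lt=plane(ct,*dark(pt,(344/8+230,370/8+175),5,70),.05)[:2]
Ls=plane(cs,*dark(ps,(513-400)/8*1+0+np.array([285,0])[0] and ((513-400)/8+285,113/8+225),5,90),.05)[:2]
a=.068;Rm=np.array([[np.cos(a),-np.sin(a)],[np.sin(a),np.cos(a)]])
for n,L,c,o in(('top',Lt,ct,(230,175)),('scene',Ls,cs,(285,225))):
    S=L+Rm@[.04,.045]
    f=lambda z:(proj(c,[*S,z])[0]-o+.5)*8-.5
    print(n,L,S,'well px',f(.05),'tip px',f(.056),'bar end axis',f(.104))
for x in (225,235,240,246,250,254,257): # bar profile columns
    g=pt[175:215,x].mean(1); print(x,g[25:36].astype(int))
for y in range(248,258): print(y,ps[y,306:318].mean(1).astype(int))
E
```

```text
top [0.5627 0.0403] [0.5996 0.088 ] well px [210.01   261.0689] tip px [209.0593 260.0942] bar end axis [201.0987 251.9326]
scene [0.5599 0.0419] [0.5967 0.0895] well px [210.2144 235.4281] tip px [211.174  221.1518] bar end axis [219.0703 103.6089]
225 [140 142 149  92 109 117  89  79  73 149 142]
235 [ 59  60  55  45 109 136  99  31  56 138 130]
240 [135 137 140  93 102 136 103  35  53 134 129]
246 [149 152 154 127  86 132 103  67  77 164 154]
250 [150 151 153 159  85 126 108  65  78 161 153]
254 [149 151 151 160  84 124 112  76  17 134 149]
257 [151 150 151 159  77 104  27  16   0  88  89]
248 [198 199 200 170 110  84 127 185 198 199 200 200]
249 [200 200 197 192 130  80 160 197 203 200 201 199]
250 [201 199 199 199 137  90 175 199 201 199 200 199]
251 [200 199 199 195 142 126 175 197 201 199 201 202]
252 [153 152 146 131 101 102 139 175 195 199 200 201]
253 [106 101  82  54  48  51  70 126 174 196 197 202]
254 [109  95  69  45  38  38  40  76 118 180 201 200]
255 [170 138 117  81  48  39  46  67  94 137 154 153]
256 [203 184 146 117 106 108 107  94 100 107 109 108]
257 [199 200 182 176 164 162 172 170 134 107 109 106]
```

The small well is centred to about 1.5 mm. I'll pause there, then move on to the large well.

```bash
python3 -m crank '0 0 0 0 -1; 0 0 0 0 -1; 0 0 0 0 -1; 0 0 0 0 -1; 0 0 0 0 -1; 0 0 0 0 -1; 0 0 0 0 -1; 0.8 -0.9 0 0 -1; 0.8 -0.9 0 0 -1; 0.8 -0.9 0 0 -1; 0.8 -0.9 0 0 -1; 0.8 -0.9 0 0 -1; 0 0 0 0 -1; 0 0 0 0 -1; 0 0 0 0 -1; 0 0 0 0 -1; 0 0 0 0 -1; 0 0 0 0 -1; 0 0 0 0 -1; 0 0 0 0 -1'
python3 - <<'E'
from w import *
for n in("top","scene"):
    p,d,c=grab(n); np.savez(f'{n}3.npz',p=p,d=d)
cs=eyes.camera_info('scene');ct=eyes.camera_info('top')
pt=np.load('top3.npz')['p'];ps=np.load('scene3.npz')['p']
x0,y0=(230,175);a=cv2.resize(pt[y0:y0+60,x0:x0+50,::-1],None,fx=8,fy=8,interpolation=cv2.INTER_CUBIC)
x0,y0=(285,225);b=cv2.resize(ps[y0:y0+60,x0:x0+50,::-1],None,fx=8,fy=8,interpolation=cv2.INTER_CUBIC)
cv2.imwrite('pics/g3.png',np.hstack([a,b]))
# expected S and resulting large-well centre from small well
for n,c,p,z in(('top',ct,pt,90),('scene',cs,ps,110)):
    tip=np.array([.5996,.088]) if n=='top' else np.array([.5967,.0895])
    a=.068;Rm=np.array([[np.cos(a),-np.sin(a)],[np.sin(a),np.cos(a)]]); g=proj(c,[*(tip+Rm@[.04,.045]),.05])[0]
    S=plane(c,*dark(p,g,4,z),.05)[:2]; print(n,g,S,'L from tip mm',1000*(S-Rm@[.04,.045]-tip))
E
python3 rel.py
```

```text
time_s: 6.92
position: [0.51, 0.105, 0.0994]
orientation: [0.999, 0.034, 0.001, -0.0]
ft_force: [1.4, 1.3, 6.9]
opening: 0.0213
grasp_force: 30.0
top [239.2262 193.6512] [0.6369 0.1354] L from tip mm [ 0.4463 -0.1991]
scene [323.7687 270.0847] [0.6344 0.1373] L from tip mm [0.8676 0.2178]
t 7.025 pos [0.5101 0.105  0.0995] xang 0.0678 tilt [ 0.001  0.    -1.   ] open 0.0212 F [1.9 1.  6.8] 30.001285672187805
```

View pics/g3.png

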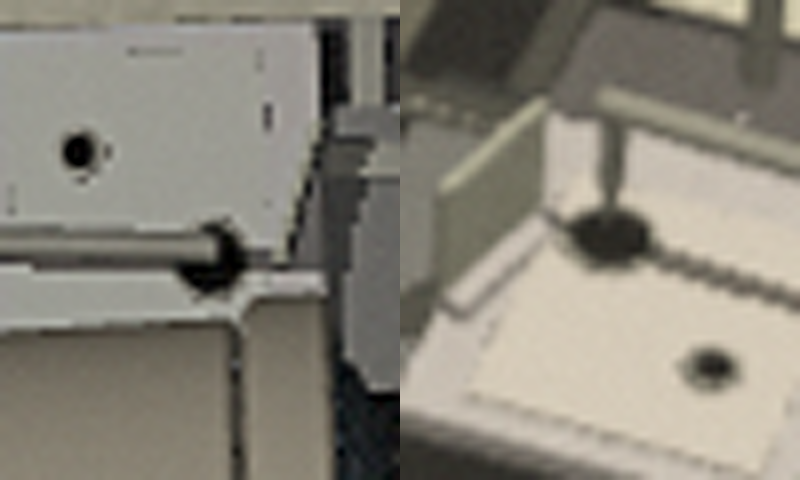

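The large well is centred to under 1 mm (tip at (610,220), well at (610,238)). I'll release, lift, and go above the pin.

```bash
python3 -m crank '0 0 0 0 0.2; 0 0 0 0 0.2; 0 0 0 0 0.2; 0 0 -2 0 0.2; 0 0 -3 0 0.2; 0 0 -3 0 0.2; -0.8 4 0 0 0.2; -0.8 4 0 0 0.2; -0.8 4 0 0 0.2; -0.8 4 0 0 0.2; -0.8 4 0 0 0.2; 0 0 0 0 0.2; 0 0 0 0 0.2; 0 0 0 0 0.2'
python3 - <<'E'
from w import *
for n in("top","scene"):
    p,d,c=grab(n); np.savez(f'{n}4.npz',p=p,d=d)
cs=eyes.camera_info('scene');ct=eyes.camera_info('top')
pt=np.load('top4.npz')['p'];ps=np.load('scene4.npz')['p']
a=.068;Rm=np.array([[np.cos(a),-np.sin(a)],[np.sin(a),np.cos(a)]])
for n,c,p,z in(('top',ct,pt,90),('scene',cs,ps,110)):
    tip=np.array([.5996,.088]) if n=='top' else np.array([.5967,.0895])
    g=proj(c,[*(tip+Rm@[.04,.045]),.05])[0]
    S=plane(c,*dark(p,g,4,z),.05)[:2]; print(n,S,'L from tip mm',1000*(S-Rm@[.04,.045]-tip))
a=ps[160:260,200:310,::-1]; cv2.imwrite('pics/g4.png',cv2.resize(a,None,fx=6,fy=6,interpolation=cv2.INTER_CUBIC))
E
python3 rel.py .484 -.098 .085
```

```text
time_s: 8.78
position: [0.4834, -0.0964, 0.1789]
orientation: [0.999, 0.034, -0.0, -0.0]
ft_force: [-0.4, 0.2, 0.4]
opening: 0.0546
grasp_force: 0.0
top [0.6369 0.1354] L from tip mm [ 0.4747 -0.1913]
scene [0.6345 0.1373] L from tip mm [0.9418 0.1874]
t 8.875 pos [ 0.4834 -0.0964  0.1789] xang 0.069 tilt [-0.  0. -1.] open 0.0547 F [-0.8 -0.   0.1] 0.0
tool cm [0.05 0.16 9.39]
```

View pics/g4.png

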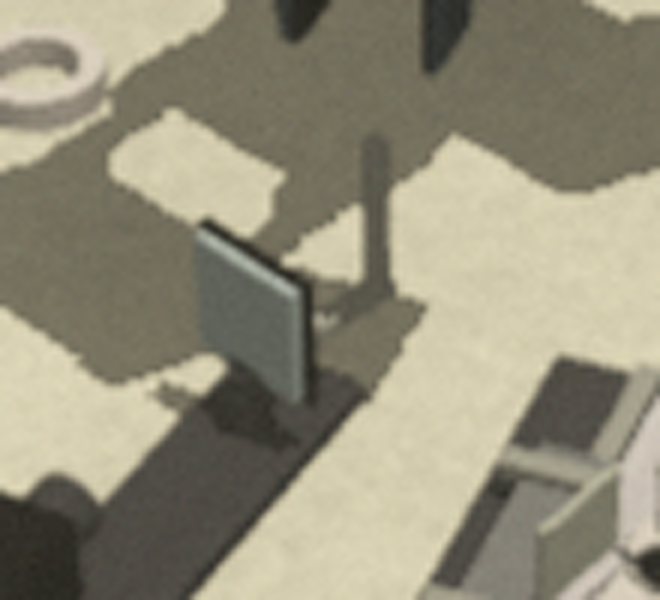

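```bash
python3 -m crank '0 0.2 3 0 0.2; 0 0 3 0 0.2; 0 0 2 0 0.2; 0 0 1.4 0 0.2; 0 0 0 0 0.2; 0 0 0 0 -1; 0 0 0 0 -1; 0 0 0 0 -1; 0 0 0 0 -1; 0 0 0 0 -1'; python3 rel.py
```

```text
time_s: 10.12
position: [0.4832, -0.099, 0.085]
orientation: [0.999, 0.034, -0.0, -0.0]
ft_force: [-1.0, 2.4, 2.9]
opening: 0.0114
grasp_force: 30.0
t 10.125 pos [ 0.4832 -0.099   0.085 ] xang 0.0677 tilt [-0.  0. -1.] open 0.0114 F [-1.   2.4  2.9] 30.000596344470978
```

```bash
for i in 1; do python3 -m crank '0 -0.1 0 0 -1; 0 0 0 0 -1' | grep -E "pos|force"; done; python3 -m crank '0 -0.1 0 0 -1; 0 0 0 0 -1' | grep -E "pos|force"; python3 -m crank '0 -0.1 0 0 -1; 0 0 0 0 -1' | grep -E "pos|force"
```

```text
position: [0.4835, -0.0981, 0.085]
ft_force: [-1.2, 2.0, 3.1]
grasp_force: 30.0
position: [0.4837, -0.0973, 0.085]
ft_force: [1.9, 1.3, 1.2]
grasp_force: 30.0
position: [0.4838, -0.0969, 0.085]
ft_force: [2.9, -6.0, -1.8]
grasp_force: 30.0
```

The stop is at TCP y ≈ -0.097. The pivot comes out near (0.560, -0.123) and the required q ≈ 0.91, so the pin goes along the arc to (0.4934, -0.1671).

```bash
python3 -m crank '-0.24 0.9 0 0 -1; -0.24 0.9 0 0 -1; -0.04 0.9 0 0 -1; -0.04 0.9 0 0 -1; 0.17 0.9 0 0 -1; 0.17 0.9 0 0 -1; 0.36 0.83 0 0 -1; 0.36 0.83 0 0 -1; 0 0 0 0 -1; 0 0 0 0 -1'
python3 rel.py .4934 -.1671 .085
python3 - <<'E'
from w import *
for n in("top","scene"):
    p,d,c=grab(n); np.savez(f'{n}5.npz',p=p,d=d)
pt=np.load('top5.npz')['p'];ps=np.load('scene5.npz')['p']
cs=eyes.camera_info('scene');ct=eyes.camera_info('top')
a=.068;Rm=np.array([[np.cos(a),-np.sin(a)],[np.sin(a),np.cos(a)]])
tip=np.array([.5967,.0895]);g=proj(cs,[*(tip+Rm@[.04,.045]),.05])[0]
S=plane(cs,*dark(ps,g,4,110),.05)[:2]; print('L from tip mm',1000*(S-Rm@[.04,.045]-tip))
a=cv2.resize(pt[165:255,300:356,::-1],None,fx=6,fy=6,interpolation=cv2.INTER_CUBIC)
b=cv2.resize(ps[170:260,230:300,::-1],None,fx=6,fy=6,interpolation=cv2.INTER_CUBIC)
cv2.imwrite('pics/g5.png',np.hstack([a,b]))
E
```

```text
time_s: 12.12
position: [0.4919, -0.1662, 0.0848]
orientation: [0.999, 0.034, -0.001, -0.0]
ft_force: [-4.3, 3.7, 5.8]
opening: 0.0108
grasp_force: 30.0
t 12.125 pos [ 0.4919 -0.1662  0.0848] xang 0.0677 tilt [-0.002  0.001 -1.   ] open 0.0108 F [-4.3  3.7  5.8] 30.00075727701187
tool cm [ 0.14  0.1  -0.02]
L from tip mm [0.9564 0.1451]
```

View pics/g5.png

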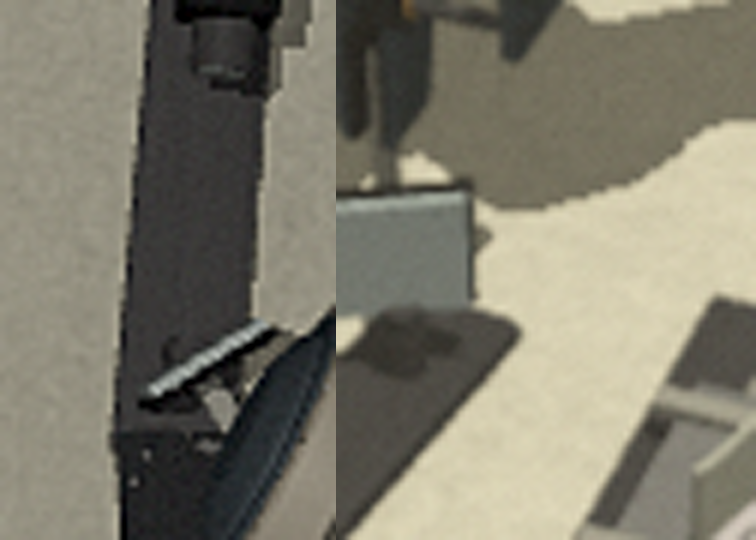

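```bash
python3 - <<'E'
from w import *
ct=eyes.camera_info('top')
def ang(f,x0,y0,x1,y1,thr):
    p=np.load(f)['p'][y0:y1,x0:x1].mean(2).astype(np.uint8)
    m=(p>thr).astype(np.uint8); n,l,s,c=cv2.connectedComponentsWithStats(m,connectivity=8)
    for i in range(1,n):
        if s[i,4]<12: continue
        yy,xx=np.where(l==i); w=p[yy,xx].astype(float)
        q=np.array([plane(ct,x+x0,y+y0,.104)[:2] for x,y in zip(xx,yy)]); mu=q.mean(0);u,sv,v=np.linalg.svd(q-mu)
        d=v[0]; d=d if d[1]>0 else -d
        print(f,thr,s[i],'normal ang',np.arctan2(-d[0],d[1]).round(4),'centre',mu,'sv',sv)
for t in(90,110): ang('top0.npz',322,218,347,233,t); ang('top5.npz',322,217,347,234,t)
E
```

```text
top0.npz 90 [ 1  0 24 11 94] normal ang -0.0139 centre [ 0.5597 -0.138 ] sv [0.1831 0.0702]
top0.npz 90 [ 5  9  5  6 21] normal ang 1.1509 centre [ 0.5408 -0.1127] sv [0.0193 0.0147]
top5.npz 90 [ 3  0 22 14 59] normal ang 0.5742 centre [ 0.5599 -0.1308] sv [0.1532 0.0151]
top5.npz 90 [12 13  6  4 17] normal ang -0.4536 centre [ 0.5367 -0.1329] sv [0.0156 0.0107]
top0.npz 110 [ 1  0 24 11 91] normal ang 0.0092 centre [ 0.5598 -0.1382] sv [0.177  0.0679]
top0.npz 110 [ 5  9  4  6 15] normal ang -1.3428 centre [ 0.5395 -0.1113] sv [0.0152 0.0103]
top5.npz 110 [ 3  0 22 14 51] normal ang 0.5727 centre [ 0.5595 -0.1308] sv [0.1465 0.0134]
top5.npz 110 [12 13  5  4 16] normal ang -0.4513 centre [ 0.5369 -0.1324] sv [0.0134 0.0107]
```

Vision (0.573) and kinematics (0.569) agree on the mirror normal; the target is 0.589. I'll make a small correction and hold.

```bash
python3 -m crank '0.08 0.12 0 0 -1; 0 0 0 0 -1; 0 0 0 0 -1; 0 0 0 0 -1; 0 0 0 0 -1; 0 0 0 0 -1; 0 0 0 0 -1; 0 0 0 0 -1' >/dev/null; python3 rel.py .4934 -.1671 .085; python3 - <<'E'
from h import *
s=arm.observe();d=np.array([.5599,-.1227])-s['position'][:2];print('normal',np.arctan2(d[1],d[0]),abs(s['qd']).max())
E
```

```text
t 13.225 pos [ 0.4926 -0.1671  0.0848] xang 0.068 tilt [-0.002  0.001 -1.   ] open 0.0114 F [-4.8  4.6  7.1] 30.000933408737183
tool cm [ 0.08  0.   -0.02]
normal 0.5832873888882972 0.0016990949630811443
```

```bash
python3 -c "
from plant import arm
print(arm.close_job())"
```

```text
the job is handed in; nothing more can be done
None
```

I ran the whole job and handed it in at about 13 s of the 51 s limit, but no verdict came back. The small well, then the large well, were paused under the largest pointer, both within about 2 mm by the cameras. The gripper still holds the mirror pin steady at a normal of about 0.583 rad (target 0.589), and I never reached for the bottle, tip box or tape roll, though I did not measure them afterwards.

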